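Show the photometer cell to the inspection camera

TASK

The photometer has been drifting and we want to see whether its measuring cell is scratched: swing the hood of the photometer fully up and back, draw the cell straight up out of its well, gripping it only by its long frosted sides and never by the clear end windows, and carry it to the inspection camera. Hold it upright in the air midway between the lens and the light panel, its middle at the height of the lens centre and its long direction along the line of sight so that the camera looks in through the end windows, without bumping the camera or the light. Finish still holding it there, motionless; do not put it down.

Things in the scene. Friction and masses are not known exactly. Their poses are not given: they have to be found in the camera images.
- hood_fin (a point): middle of the finger fin on top of the photometer's grey hood: 24 mm long (along the hood's front-back direction), 10 mm thick, standing 25 mm out of the hood's flat top, its middle 13 mm above that top and 18 mm behind the hood's front edge. It moves with the hood. Axes as well while the hood is shut: x towards the hinge, y along the hinge, z up; they turn with the hood.
- hood_hinge (a point): middle of the hood's hinge line, fixed at the rear edge of the photometer's deck, 81 mm above the desk; the hinge runs along its y axis, x points to the rear of the photometer. The fin's middle is 110 mm before the hinge and 41 mm above it when shut (117 mm from the axis).
- hood (a joint): angle of the hood in rad: 0 shut, grows as its front edge rises, stop at 1.75 (leaning slightly back). A stiff friction hinge (about 0.16 N m): the hood stays where it is left. The hood is a hollow cover 128 mm deep, 92 mm wide, 28 mm high, that hides the cell when shut.
- well (a point): middle of the mouth of the cell well in the photometer's flat deck, 80 mm above the desk. x runs along the well's length to the rear of the photometer (horizontal), y across, z up. The well is 55 x 15 mm and 28 mm deep, so there is 1.25 mm of play all round; the cell stands on its bottom. The hinge is 68 mm behind it. The photometer is white, 240 mm deep and 170 mm wide, sloping keypad and display in front; fixed.
- cell_centre (a point): centre of the measuring cell, half-way up: a long narrow upright cell, 52.5 mm long (x), 12.5 mm wide (y), 48 mm high (z), about 50 g (35 to 70 g), white lid on top. The two long sides are frosted: grip across the 12.5 mm width. While seated it stands 20 mm out of the well, so the centre is 4 mm below the deck.
- cell: the cell as a body; its origin is the centre of the underside, axes as cell_centre.
- cell_windows: the two clear glass end windows of the cell, at its narrow ends, 26 mm either side of the middle along x; same origin and axes as cell. Not to be touched by the fingers.
- rig: the inspection rig, fixed: a 300 mm aluminium rail on the desk with a camera on a post at one end and a 92 x 92 mm square light panel at the other, both centred 140 mm above the desk. Origin on the desk under the midpoint of the gap; x points from the camera to the light along the line of sight. The lens front is at x = -90 mm, the panel's face at x = +90 mm. Camera top 163 mm, panel top 186 mm above the desk.
- view_point (a point): the point in the air midway between lens front and light panel, on the line of sight, 140 mm above the desk; x along the line of sight (camera to light), y level across it, z up. The cell's centre belongs here with its x along this x (either way round).
- wash_bottle: bystander: white wash bottle standing at the back; leave alone.
- slide_case: bystander: flat transparent case, 68 x 83 x 17 mm, lying behind the work; leave alone.
- dish_b: bystander: upper of two stacked pink culture dishes at the back; leave alone.

How it is judged:
By the outcome, as a careful person would: the job done as asked, in the order asked, and still so for the second after the job is handed in, while the arm keeps its last pose, push and grip.
It also fails if it takes over 51 s, if anything falls off the work surface, if the arm or the gripper's body presses on something with over 40 N, if the wrist force passes 120 N, or if a joint passes its speed limit or range.

ROBOT

A 6-joint arm with a two-finger parallel gripper is mounted at the origin on a cart in front of the work surface, level with it; the furniture and walls round the work are solid. World frame = base frame: x ahead of the robot, y to its left, z up, the work surface at z = 0. Lengths are in m, angles in rad, forces in N, time in s.
With the tool pointing down it reaches from about 0.35 to 0.775 m from the base axis. Payload 5.5 kg.
Tool frame: the origin (TCP) lies at the very end of the fingers, on their centre line; the grasp point (between the pads) lies 19 mm behind it; z points along the fingers, y is the line along which they close (so a half turn about z gives the same grasp; the last joint's range is limited). The gripper opens to 85 mm and grips with 20 to 120 N. Pads are 22 mm wide; open, the fingers measure 114 mm over their backs; the gripper's body (76 mm by 85 mm) begins 54 mm behind the grasp point. The pads swing forward as they close: fully open they stand 13 mm farther back than shut.
Start: joints at [-1.422, 0.313, 0.046, 1.304, 0, 1.431], TCP at [0.164, -0.551, 0.231] pointing down, gripper open.
Joint ranges: [-2.76, 2.76], [-0.86, 1.69], [-1.03, 1.26], [-2.2, 2.34], [-1.47, 1.5], [-3.14, 3.14]. Speed limits (rad/s): [2.57, 2.57, 3.14, 3.14, 3.14, 3.14].

INTERFACE

Orientations are given as a unit quaternion [w, x, y, z].
In Python, from workcell import env gives the robot as it stands. The module is installed in compiled form; this text tells all that it offers.
- The arm moves only by the tool jog_arm, never from a script. Its arguments are lists of equal length, an entry for each row: "gripper": the opening, from 0 (shut) to 1 (fully open); "offset": the shift along the world's x, y, z in cm, a list of three; "twist": the turn about the world's z in degrees. In form: {"gripper": [gripper, ...], "offset": [[dx, dy, dz], ...], "twist": [twist, ...]}. A call has exactly 8 rows; each row is the pose to reach, as a shift and turn from the pose commanded when the call began; what a row does not reach only later rows make up. A row lasts 1/8 s, in which the tool goes at most 62.5 mm and 10.7 degrees, less where a joint would pass 70% of its speed; a pose out of reach is approached as far as the arm can. A call with a gripper value outside its range is refused whole. The fingers move at their own pace and stop on an object; "squeeze" is the grip in N (left out, the last holds). Time passes only in rows, so rows that repeat a pose let the fingers close, or fill a call up. It gives the time, the measured TCP pose, the force, the opening and the grip force at its end, in the units of the state.
- env.get_state(): the state, without advancing time (a new reading comes with each control period).
- env.read_camera(name): name is "scene" or "top" or "wrist"; returns a dict with "image" (384x512x3 uint8, red, green, blue), "z_map" (384x512 float32, m along the optical axis (not along the pixel's ray), 0 where there is no reading), "fovy" (degrees; the focal length in pixels is half the picture's height over the tangent of half this angle, whatever the lens; pixels are square), "cx", "cy" (the principal point, pixels), "cam_to_world" (4x4, takes a point from camera to world coordinates). Camera axes: x right, y up, looking along -z (the intrinsics and any distortion apply to the point x, -y, -z); pixel columns grow to the right and rows downward; lengths in m; the calibration is good to about 2 mm. A picture is of the moment at which its call begins.
- env.hand_in(): hands the job in; it is judged then, once.
The state is a dict: "clock": time; "joint_pos": joint angles; "qvel": joint speeds; "tau": joint torques, N m; "tcp_pos": TCP position; "orientation": TCP orientation; "wrist_force": force on the tool from outside, world axes, zero at the start; "ft_torque": the same for the moment, N m; "finger_gap": finger opening in m; "grip_force": force on a finger pad.
Only numpy, scipy, OpenCV 4.12 (cv2) and the standard library are available. Lean on these libraries where they do the work, as an engineer would, in place of code of your own. Each camera call takes 0.05 s, during which the arm holds its last target. There are 200 camera calls.

## Working session

There is one attempt and no reset: what is moved stays moved. The work goes in short steps, Python scripts to look and compute and a tool call to move; the robot and the scene stay as the last step left them, time stands still between calls to the robot, and variables do not carry over. Pictures are saved under pics/ and viewed, at most 10 in all, crops included, and the job is handed in when it is done.

Besides the shell and the picture viewer there is one more tool, called as name(argument=value, ...), one argument or row to a line, values as JSON. jog_arm: Moves the arm, as the interface text tells. Its arguments: {"type":"object","properties":{"gripper":{"type":"array"},"offset":{"type":"array"},"twist":{"type":"array"},"squeeze":{"type":"number"}},"required":["gripper","offset","twist"]}

```bash
mkdir -p pics
cat > h.py <<'E'
import numpy as np, cv2, pickle
from workcell import env
def shot(n,tag):
    c=env.read_camera(n); pickle.dump(c,open(f'pics/{tag}.pkl','wb')); cv2.imwrite(f'pics/{tag}.png',c['image'][...,::-1]); return c
def load(tag): return pickle.load(open(f'pics/{tag}.pkl','rb'))
def cloud(c):
    h,w=c['z_map'].shape; f=h/2/np.tan(np.radians(c['fovy'])/2)
    v,u=np.mgrid[:h,:w]; z=c['z_map']
    p=np.stack([(u-c['cx'])/f*z,-(v-c['cy'])/f*z,-z],-1)
    M=c['cam_to_world']; P=p@M[:3,:3].T+M[:3,3]; P[z==0]=np.nan; return P
def ray(c,uv,h):
    f=c['image'].shape[0]/2/np.tan(np.radians(c['fovy'])/2)
    uv=np.atleast_2d(uv).astype(float); d=np.c_[(uv[:,0]-c['cx'])/f,-(uv[:,1]-c['cy'])/f,-np.ones(len(uv))]
    M=c['cam_to_world']; d=d@M[:3,:3].T; o=M[:3,3]; return o+d*((h-o[2])/d[:,2])[:,None]
E
python3 - <<'E'
from h import *
s=env.get_state(); print({k:np.round(v,3) for k,v in s.items()})
ims=[]
for n in ['scene','top']:
    c=shot(n,n+'0'); print({k:v for k,v in c.items() if k not in('image','z_map')}); ims.append(c['image'])
cv2.imwrite('pics/both.png',np.vstack(ims)[...,::-1][:, :])
E
```

```text
{'clock': np.float64(0.0), 'joint_pos': array([-1.422,  0.314,  0.045,  1.304,  0.   ,  1.431]), 'qvel': array([-0.001, -0.001, -0.002, -0.   , -0.001,  0.   ]), 'tau': array([ 0.0000e+00, -4.8063e+01,  2.9853e+01,  1.9000e-02, -0.0000e+00,
       -0.0000e+00]), 'tcp_pos': array([ 0.164, -0.551,  0.23 ]), 'orientation': array([-0.001,  0.99 ,  0.144, -0.   ]), 'wrist_force': array([0.095, 0.128, 0.226]), 'ft_torque': array([ 0.004,  0.002, -0.023]), 'grip_force': np.float64(0.0), 'finger_gap': np.float64(0.085)}
{'fovy': 43.171177267696265, 'cx': 247.72332755232614, 'cy': 185.91900045735704, 'cam_to_world': array([[-0.77499016,  0.38422556, -0.50175789, -0.11864005],
       [-0.63191928, -0.46075498,  0.62320372,  0.84349635],
       [ 0.00826335,  0.80004723,  0.59988011,  0.96798829],
       [ 0.        ,  0.        ,  0.        ,  1.        ]])}
{'fovy': 48.48999329215147, 'cx': 249.6100021453437, 'cy': 201.4958691934407, 'cam_to_world': array([[-0.028219  ,  0.98073526, -0.19329263,  0.35528987],
       [-0.99955396, -0.02957614, -0.00413855, -0.06376652],
       [-0.00977567,  0.19308963,  0.98113242,  1.28864021],
       [ 0.        ,  0.        ,  0.        ,  1.        ]])}
```

View pics/scene0.png

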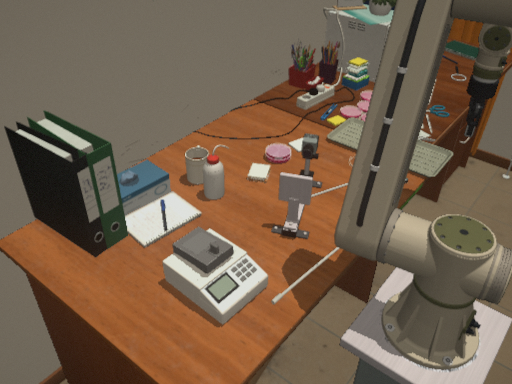

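View pics/top0.png

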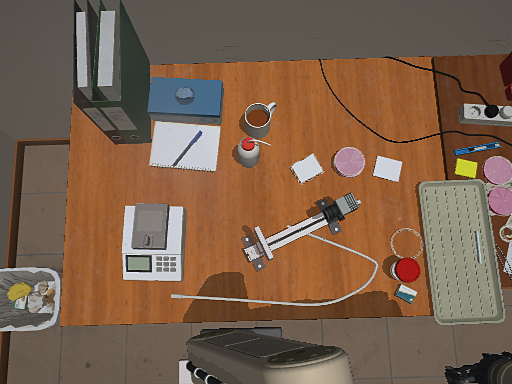

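The pictures show the photometer (top view: body 123-184 × 205-280, grey hood 132-168 × 204-248, its keypad towards the robot). They also show the rig, with its light panel near (262,243) and its camera near (345,207).

Run:
```python
from h import *
def rect(p,name):
    p=p.astype(np.float32)[:,:2]; r=cv2.minAreaRect(p*1000); print(name,len(p),np.round(r[0],1),np.round(r[1],1),round(r[2],1))
for tag in ['top0','scene0']:
    c=load(tag);P=cloud(c); x,y,z=P[...,0],P[...,1],P[...,2]
    d=(z>-.01)&(z<.01)&(x>.3)&(x<.8); print(tag,'desk z',np.nanmedian(z[d]))
    ph=(y>.12)&(y<.5)&(x>.25)&(x<.68)
    if tag=='top0': reg=np.zeros(z.shape,bool); reg[195:290,110:195]=1
    else: reg=np.zeros(z.shape,bool); reg[225:322,155:272]=1
    for a,b,n in [(.02,.3,'all'),(.07,.088,'deck'),(.100,.116,'hoodtop'),(.122,.145,'fin')]:
        m=reg&(z>a)&(z<b)
        if m.sum()>5: rect(P[m],n); print('  z',np.round(np.median(z[m]),4),'mean',P[m].mean(0).round(4))
    if tag=='top0': reg=np.zeros(z.shape,bool); reg[185:275,235:370]=1
    else: reg=np.zeros(z.shape,bool); reg[125:245,270:335]=1
    for a,b,n in [(.005,.05,'rail'),(.1,.2,'high'),(.168,.2,'paneltop')]:
        m=(reg&(z>a)&(z<b)).astype(np.uint8)
        k,l,st,ce=cv2.connectedComponentsWithStats(m)
        for i in range(1,k):
            if st[i,4]>15: q=P[l==i]; rect(q,n); print('  z',q[:,2].min().round(3),q[:,2].max().round(3),q.mean(0).round(4))
# zoom
a=load('top0')['image'][190:300,105:215]; b=load('top0')['image'][180:290,235:375]
a=cv2.resize(a,(400,400),interpolation=2); b=cv2.resize(b,(400,314),interpolation=2); b=np.vstack([b,np.zeros((86,400,3),np.uint8)])
s=load('scene0')['image']; e=cv2.resize(s[220:325,150:290],None,fx=2,fy=2)[:200]; g=cv2.resize(s[120:245,250:370],None,fx=1.6,fy=1.6)[:200]
low=np.zeros((200,800,3),np.uint8); low[:e.shape[0],:e.shape[1]]=e; low[:g.shape[0],400:400+g.shape[1]]=g
cv2.imwrite('pics/zoom.png',np.vstack([np.hstack([a,b]),low])[...,::-1])
```

```text
top0 desk z -0.0005618146207588826
all 4704 [485.6 225.1] [172.1 216. ] 87.3
  z 0.0784 mean [0.4838 0.2176 0.0835]
deck 1662 [506.7 224.4] [172.2 169.9] 87.1
  z 0.0779 mean [0.4997 0.2168 0.0776]
hoodtop 1030 [528.2 222.4] [ 93.  130.2] 87.8
  z 0.112 mean [0.5439 0.2203 0.1115]
fin 76 [480.6 223.8] [90.4 28.5] 88.6
  z 0.1254 mean [0.4801 0.2201 0.1308]
rail 31 [ 596.1 -278.8] [17.  28.7] 71.2
  z 0.005 0.014 [ 0.5945 -0.2788  0.0077]
rail 991 [ 515.9 -208.9] [104.1 220.3] 5.9
  z 0.005 0.042 [ 0.5105 -0.2049  0.024 ]
rail 49 [ 519.7 -313.2] [27.5 27.7] 19.6
  z 0.005 0.017 [ 0.5183 -0.315   0.0078]
rail 305 [450.5 -62.4] [107.5  51.1] 36.1
  z 0.005 0.049 [ 0.4516 -0.0616  0.023 ]
rail 21 [ 466.2 -321.1] [30.   6.7] 64.6
  z 0.006 0.012 [ 0.4663 -0.3214  0.0073]
rail 45 [ 442.3 -375.3] [72.9  8.3] 65.8
  z 0.005 0.011 [ 0.4429 -0.3746  0.0076]
high 593 [ 556.  -308.2] [53.7 99.8] 34.9
  z 0.107 0.168 [ 0.5564 -0.3062  0.1544]
high 283 [462.6 -88. ] [91.  22.7] 23.6
  z 0.1 0.19 [ 0.4626 -0.0895  0.1674]
paneltop 200 [464.6 -91.7] [90.4 14.3] 23.7
  z 0.171 0.19 [ 0.4641 -0.0915  
[... 502 characters left out ...]
5 0.012 [ 0.7106 -0.4764  0.0082]
rail 354 [ 723.1 -390.2] [ 78.2 145.5] 25.5
  z 0.005 0.038 [ 0.7091 -0.3634  0.0264]
rail 79 [ 572.1 -326.5] [56.9 85.5] 18.8
  z 0.005 0.05 [ 0.5575 -0.3067  0.0363]
rail 47 [ 519.2 -313.9] [29.9 39.7] 31.6
  z 0.005 0.013 [ 0.5185 -0.3123  0.008 ]
rail 61 [ 475.1 -288.2] [97.3 21. ] 72.0
  z 0.005 0.013 [ 0.4791 -0.2857  0.0079]
rail 506 [480.1 -97.1] [109.3 150.1] 39.5
  z 0.005 0.05 [ 0.4519 -0.0727  0.0228]
high 389 [ 553.7 -304.3] [53.5 95.5] 33.3
  z 0.101 0.169 [ 0.5505 -0.2976  0.149 ]
high 914 [461.7 -87.8] [92.2 29.8] 30.0
  z 0.1 0.192 [ 0.4609 -0.0871  0.1475]
paneltop 261 [463.8 -91.6] [92.  21.5] 26.6
  z 0.168 0.192 [ 0.4616 -0.0887  0.1809]
```

View pics/zoom.png

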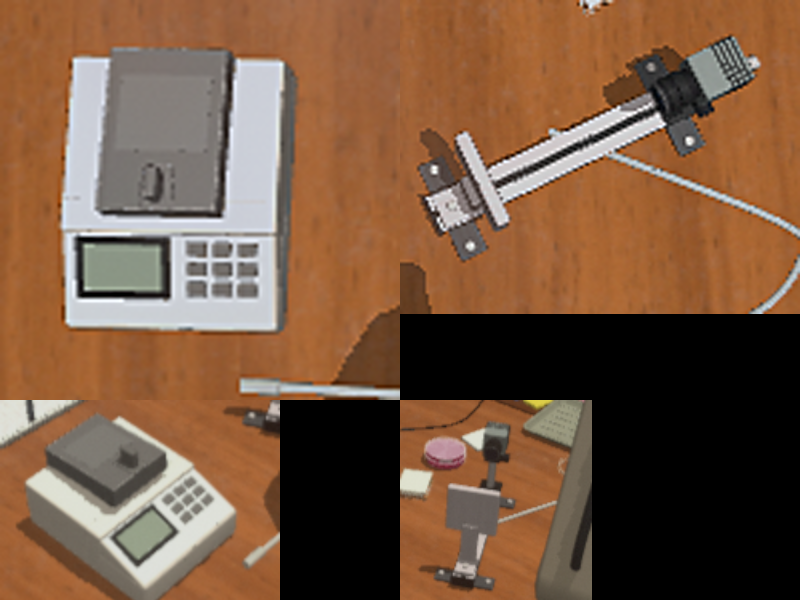

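Run:
```python
from h import *
c=load('top0');P=cloud(c)
# fin refinement: hood top interior, points above .120
hc=np.array([.5275,.2223]);a=np.radians(-2.6);ex=np.array([np.cos(a),np.sin(a)]);ey=np.array([-ex[1],ex[0]])
for tag in ['top0','scene0']:
    P=cloud(load(tag));q=P[...,:2]-hc;u=q@ex;v=q@ey;z=P[...,2]
    m=(np.abs(v)<.03)&(u<-.02)&(u>-.06)&(z>.118)&(z<.15)
    print(tag,'fin u,v range(mm)',m.sum(),np.round(1e3*np.r_[np.percentile(u[m],[2,50,98]),np.percentile(v[m],[2,50,98])],1),'zmax',np.percentile(z[m],95))
    m=(np.abs(v)<.06)&(np.abs(u)<.08)&(z>.1)&(z<.12); print(' hood u,v',np.round(1e3*np.r_[np.percentile(u[m],[1,99]),np.percentile(v[m],[1,99])],1))
# rig
o=np.array([.5023,-.1797]);a=np.radians(113.3);ex=np.array([np.cos(a),np.sin(a)]);ey=np.array([-ex[1],ex[0]])
for tag in ['top0','scene0']:
    P=cloud(load(tag));q=P[...,:2]-o;u=q@ex;v=q@ey;z=P[...,2]
    def pr(n,m): print(tag,n,m.sum(),'u',np.round(1e3*np.percentile(u[m],[2,50,98]),1),'v',np.round(1e3*np.percentile(v[m],[2,50,98]),1),'z',np.round(np.percentile(z[m],[2,50,98]),3))
    near=(np.abs(v)<.06)
    pr('panel',near&(u>.07)&(u<.12)&(z>.12)); pr('ptop',near&(u>.07)&(u<.12)&(z>.178))
    pr('cam',near&(u<-.07)&(u>-.2)&(z>.11)); pr('lens',near&(u<-.07)&(u>-.11)&(z>.11))
    m=(np.abs(u)<.07)&(np.abs(v)<.035)&(z>.008)&(z<.04); pr('rail',m)
    for lo in np.arange(-.06,.06,.03):
        k=m&(u>lo)&(u<lo+.03); print('   rail strip',round(lo+.015,3),np.round(1e3*np.percentile(v[k],[3,97]),1)) if k.sum()>5 else 0
```

```text
top0 fin u,v range(mm) 186 [-58.3 -46.  -22.4 -28.2  -3.3  28.3] zmax 0.14305489576541547
 hood u,v [-62.8  64.5 -45.6  45.4]
scene0 fin u,v range(mm) 246 [-59.5 -46.1 -21.  -28.    5.1  28.8] zmax 0.14472264177888394
 hood u,v [-65.3  63.  -44.9  46.9]
top0 panel 238 u [ 88.9  97.5 103. ] v [-43.3   1.5  44.9] z [0.131 0.184 0.188]
top0 ptop 194 u [ 88.9  96.  102.7] v [-43.9  -0.1  42.7] z [0.18  0.184 0.189]
top0 cam 591 u [-184.3 -136.7  -91.4] v [-23.2   0.7  24.8] z [0.117 0.159 0.166]
top0 lens 107 u [-109.6  -98.5  -90.6] v [-16.4  -1.   13.7] z [0.125 0.152 0.158]
top0 rail 659 u [-67.1  -1.5  67.3] v [-20.7  -0.3  19.3] z [0.012 0.025 0.03 ]
   rail strip -0.045 [-20.1  24.1]
   rail strip -0.015 [-22.5  18.2]
   rail strip 0.015 [-19.8  18.2]
   rail strip 0.045 [-20.1  18.4]
scene0 panel 714 u [ 91.6 101.1 105.7] v [-43.1   1.5  45.1] z [0.122 0.159 0.189]
scene0 ptop 169 u [ 89.4  99.5 105.3] v [-42.1   1.   44.9] z [0.178 0.186 0.19 ]
scene0 cam 380 u [-175.4 -128.4  -88.5] v [-23.1   3.1  25.5] z [0.113 0.155 0.167]
scene0 lens 107 u [-109.1  -93.9  -87.1] v [-15.4  -0.4  14.8] z [0.128 0.146 0.159]
scene0 rail 61 u [-61.9  38.1  68.2] v [ 5.9 15.5 33.2] z [0.009 0.027 0.031]
   rail strip 0.015 [ 5.5 20. ]
   rail strip 0.045 [ 7.  20.3]
```

jog_arm(
  gripper=[1,1,1,1,1,1,1,1],
  offset=[
    [4,4,3],
    [8,8,6],
    [12,12,7],
    [16,16.5,7],
    [20,21,7],
    [23,26,7],
    [25.5,31.5,7],
    [27.5,37,7],
  ],
  twist=[10,20,30,40,50,60,70,80],
  squeeze=30,
)

```text
clock: 1.1
tcp_pos: [0.4393, -0.1793, 0.3009]
orientation: [-0.0, 0.663, 0.748, 0.0]
wrist_force: [1.0, 0.2, -0.2]
finger_gap: 0.0854
grip_force: 0.0
```

jog_arm(
  gripper=[1,1,0.8,0.6,0.5,0.5,0.5,0.5],
  offset=[
    [1,5.5,0],
    [2,11,0],
    [3,16.5,-1],
    [3.5,22,-2],
    [4.2,27.5,-4],
    [4.2,33,-6],
    [4.2,37,-8],
    [4.2,40.5,-9],
  ],
  twist=[10,20,30,40,50,60,70,80.7],
)

```text
clock: 2.1
tcp_pos: [0.4796, 0.2253, 0.2096]
orientation: [-0.001, 0.02, 1.0, -0.0]
wrist_force: [0.3, 0.9, -0.5]
finger_gap: 0.0426
grip_force: 0.0
```

Run:
```python
from h import *
s=env.get_state(); print({k:np.round(s[k],3) for k in ('joint_pos','tcp_pos','orientation','wrist_force')})
shot('wrist','w1')
```

```text
{'joint_pos': array([ 0.288,  0.235, -0.112,  1.226,  0.   ,  0.328]), 'tcp_pos': array([0.48 , 0.225, 0.21 ]), 'orientation': array([-0.001,  0.02 ,  1.   , -0.   ]), 'wrist_force': array([ 0.302,  0.929, -0.524])}
```

View pics/w1.png

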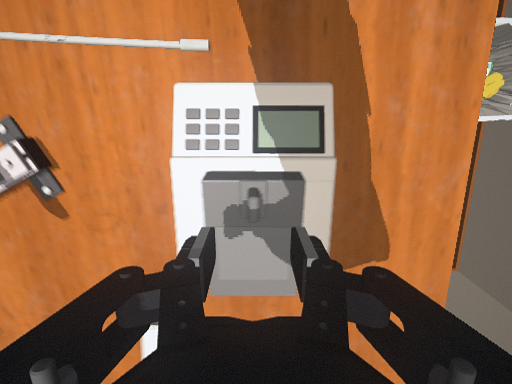

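The wrist view shows the fin at (254,205), centred between the fingers (212-293). The photometer is square in the picture, so I descend and grip.

jog_arm(
  gripper=[0.5,0.5,0.5,0.5,0,0,0,0],
  offset=[
    [0,0,-4],
    [0,0,-8],
    [0,0,-9.6],
    [0,0,-9.6],
    [0,0,-9.6],
    [0,0,-9.6],
    [0,0,-9.6],
    [0,0,-9.6],
  ],
  twist=[0,0,0,0,0,0,0,0],
  squeeze=30,
)

```text
clock: 3.15
tcp_pos: [0.4817, 0.2242, 0.1164]
orientation: [0.001, 0.024, 1.0, 0.001]
wrist_force: [0.4, 1.4, 3.2]
finger_gap: 0.0094
grip_force: 34.4
```

jog_arm(
  gripper=[0,0,0,0,0,0,0,0],
  offset=[
    [0.67,-0.03,1.4],
    [1.5,-0.07,2.7],
    [2.5,-0.12,3.9],
    [3.67,-0.17,4.9],
    [4.95,-0.23,5.8],
    [6.33,-0.3,6.5],
    [7.8,-0.37,7.0],
    [9.3,-0.44,7.33],
  ],
  twist=[0,0,0,0,0,0,0,0],
)

```text
clock: 4.15
tcp_pos: [0.5715, 0.2197, 0.1874]
orientation: [-0.003, 0.024, 1.0, 0.0]
wrist_force: [-3.5, 2.6, -3.9]
finger_gap: 0.0088
grip_force: 29.5
```

Run:
```python
from h import *
s=env.get_state(); print({k:np.round(s[k],3) for k in ('tcp_pos','orientation','wrist_force','finger_gap')})
a=shot('scene','s2')['image'][170:330,130:300]; b=shot('top','t2')['image'][170:330,100:270]
cv2.imwrite('pics/z2.png',cv2.resize(np.hstack([a,b]),None,fx=2.3,fy=2.3,interpolation=2)[...,::-1])
```

```text
{'tcp_pos': array([0.572, 0.22 , 0.187]), 'orientation': array([-0.003,  0.024,  1.   ,  0.   ]), 'wrist_force': array([-3.483,  2.636, -3.921]), 'finger_gap': np.float64(0.009)}
```

View pics/z2.png

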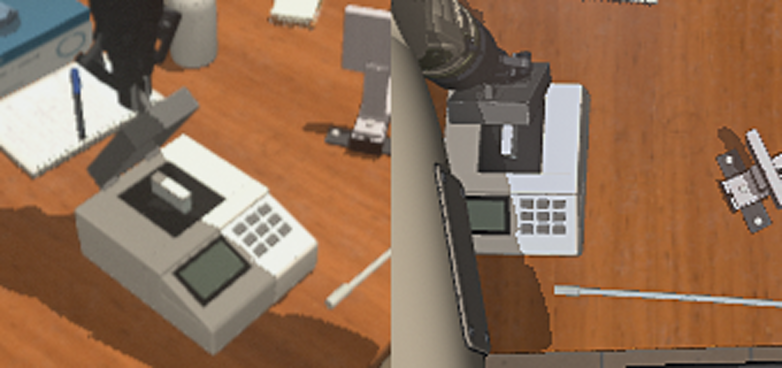

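The hood is about 60° up and the white cell shows in the dark deck recess. I carry on along the arc to the stop.

jog_arm(
  gripper=[0,0,0,0,0,0,0,0],
  offset=[
    [1.55,-0.07,0.12],
    [3.1,-0.14,0.04],
    [4.6,-0.22,-0.25],
    [6.1,-0.29,-0.73],
    [7.0,-0.33,-1.15],
    [8.0,-0.37,-1.7],
    [8.45,-0.4,-2.0],
    [8.45,-0.4,-2.0],
  ],
  twist=[0,0,0,0,0,0,0,0],
)

```text
clock: 5.25
tcp_pos: [0.66, 0.2154, 0.1689]
orientation: [0.001, 0.024, 1.0, 0.0]
wrist_force: [1.6, 1.9, 2.9]
finger_gap: 0.0096
grip_force: 31.3
```

jog_arm(
  gripper=[0,0,0,0,0,0,0,0],
  offset=[
    [0.2,0,-0.1],
    [0.4,0,-0.25],
    [0.6,0,-0.4],
    [0.8,0,-0.5],
    [0.8,0,-0.5],
    [0.8,0,-0.5],
    [0.8,0,-0.5],
    [0.8,0,-0.5],
  ],
  twist=[0,0,0,0,0,0,0,0],
)

```text
clock: 6.25
tcp_pos: [0.6661, 0.2152, 0.1647]
orientation: [0.0, 0.024, 1.0, -0.0]
wrist_force: [-2.6, 0.0, 7.7]
finger_gap: 0.0094
grip_force: 31.9
```

Run:
```python
from h import *
hg=np.array([.5914,.2193]);a=np.radians(-2.7);ex=np.array([np.cos(a),np.sin(a)]);ey=np.array([-ex[1],ex[0]])
for n in ['scene','top']:
    P=cloud(shot(n,n+'3'));q=P[...,:2]-hg;u=q@ex;v=q@ey;z=P[...,2]
    for lo in np.arange(.09,.22,.015):
        m=(z>lo)&(z<lo+.015)&(np.abs(v)<.044)&(u>-.06)&(u<.1)
        if m.sum()>5: print(n,round(lo+.0075,4),m.sum(),np.round(1e3*np.percentile(u[m],[3,15,50]),1))
a=load('scene3')['image'][150:310,130:300]; b=load('top3')['image'][150:310,100:270]
cv2.imwrite('pics/z3.png',cv2.resize(np.hstack([a,b]),None,fx=2.3,fy=2.3,interpolation=2)[...,::-1])
```

```text
scene 0.0975 160 [-56.8 -46.9  25.8]
scene 0.1125 126 [ 7.3 26.8 29.6]
scene 0.1275 128 [ 9.5 29.2 32.3]
scene 0.1425 138 [13.  30.5 34.3]
scene 0.1575 151 [13.1 31.2 37.4]
scene 0.1725 157 [17.5 32.1 40.3]
scene 0.1875 89 [19.7 32.4 44. ]
scene 0.2025 280 [21.1 24.8 38.7]
scene 0.2175 135 [58.9 62.2 64.2]
top 0.0975 86 [-58.  -51.9  26.3]
top 0.1125 55 [23.3 28.8 30. ]
top 0.1275 62 [21.5 31.3 32.7]
top 0.1425 26 [22.4 28.8 34.2]
top 0.1575 6 [15.1 19.6 25.9]
top 0.1725 10 [28.4 62.4 65.1]
top 0.1875 31 [20.3 57.1 63.3]
top 0.2025 321 [21.6 24.7 35.8]
top 0.2175 37 [62.2 63.3 69. ]
```

View pics/z3.png

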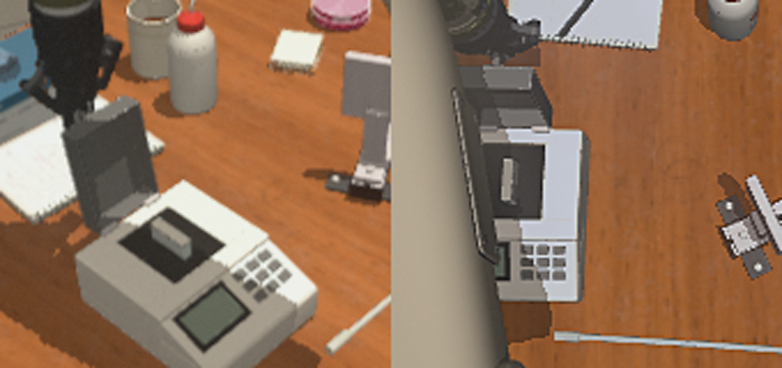

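The hood stands at about 100°, leaning slightly back, with interior slope 99-101° and contact force at the stop. I release it and rise.

jog_arm(
  gripper=[0.5,0.5,0.5,0.5,0.5,0.5,0.5,0.5],
  offset=[
    [0,0,0],
    [0,0,0],
    [0,0,0],
    [0.8,0,0],
    [0.8,0,4],
    [0.8,0,8],
    [0.8,0,12],
    [0.8,0,14],
  ],
  twist=[0,0,0,0,0,0,0,0],
)

```text
clock: 7.35
tcp_pos: [0.6754, 0.2154, 0.3065]
orientation: [0.002, 0.024, 1.0, 0.0]
wrist_force: [0.7, 0.2, -0.0]
finger_gap: 0.0423
grip_force: 0.0
```

Run:
```python
from h import *
s=env.get_state(); print({k:np.round(s[k],4) for k in ('tcp_pos','orientation','wrist_force','finger_gap')})
w=np.array([.5235,.2225]);a=np.radians(-2.7);ex=np.array([np.cos(a),np.sin(a)]);ey=np.array([-ex[1],ex[0]])
for n in ['scene','top']:
    P=cloud(shot(n,n+'4'));q=P[...,:2]-w;u=q@ex;v=q@ey;z=P[...,2]
    m=(z>.09)&(z<.11)&(np.abs(v)<.03)&(np.abs(u)<.045)
    print(n,m.sum(),'u',np.round(1e3*np.percentile(u[m],[2,50,98]),1),'v',np.round(1e3*np.percentile(v[m],[2,50,98]),1),'z',np.percentile(z[m],50).round(4),cv2.minAreaRect((P[m][:,:2]*1e3).astype(np.float32)))
    m=(z>.192)&(z<.22)&(np.abs(v)<.05)&(u>.04)&(u<.18); print(' hood top edge u-68',np.round(1e3*np.percentile(u[m],[2,50,98])-68,1),m.sum())
    # bright cell by colour, ray at z=.100
    c=load(n+'4');im=c['image'].min(2); Q=ray(c,np.argwhere(np.ones(im.shape))[:,::-1],.100)[:,:2].reshape(*im.shape,2)
    q=Q-w;uu=q@ex;vv=q@ey; k=(np.abs(uu)<.036)&(np.abs(vv)<.022)&(im>100)
    print(' bright u',np.round(1e3*np.percentile(uu[k],[2,50,98]),1),'v',np.round(1e3*np.percentile(vv[k],[2,50,98]),1),k.sum())
```

```text
{'tcp_pos': array([0.6754, 0.2154, 0.3065]), 'orientation': array([2.000e-03, 2.410e-02, 9.997e-01, 4.000e-04]), 'wrist_force': array([ 0.6964,  0.1851, -0.014 ]), 'finger_gap': np.float64(0.0423)}
scene 129 u [-28.3  -4.7  23.2] v [-5.3  3.6  7.8] z 0.1005 ((521.196044921875, 223.998291015625), (14.547829627990723, 56.04010772705078), 86.64593505859375)
 hood top edge u-68 [19.4 32.7 61.6] 275
 bright u [-34.3   0.6  35.3] v [-16.7   3.7  17.7] 173
top 97 u [-26.3  -1.3  24. ] v [-5.4 -0.   7. ] z 0.0986 ((522.7362670898438, 223.76022338867188), (13.668486595153809, 52.010169982910156), 87.49562072753906)
 hood top edge u-68 [21.4 34.8 55.4] 373
 bright u [-26.9  -1.7  24. ] v [-8.1  0.4  6.7] 84
```

jog_arm(
  gripper=[0.5,0.5,0.5,0.5,0.5,0.5,0.5,0.5],
  offset=[
    [-5,0.3,0],
    [-10,0.6,0],
    [-15.3,0.8,0],
    [-15.3,0.8,-5],
    [-15.3,0.8,-10],
    [-15.3,0.8,-15],
    [-15.3,0.8,-16],
    [-15.3,0.8,-16],
  ],
  twist=[0,0,0,0,0,0,0,0],
)

```text
clock: 8.45
tcp_pos: [0.5211, 0.2232, 0.1434]
orientation: [-0.001, 0.024, 1.0, -0.0]
wrist_force: [-0.2, 0.0, 0.4]
finger_gap: 0.0426
grip_force: 0.0
```

Run:
```python
from h import *
s=env.get_state(); print({k:np.round(s[k],4) for k in ('tcp_pos','orientation','wrist_force','finger_gap')})
c=shot('wrist','w5');P=cloud(c);z=P[...,2]
m=(z>.092)&(z<.108)&(np.abs(P[...,0]-.5225)<.05)&(np.abs(P[...,1]-.2234)<.03)
print(m.sum(),np.median(z[m]),cv2.minAreaRect((P[m][:,:2]*1e3).astype(np.float32)))
```

```text
{'tcp_pos': array([0.5211, 0.2232, 0.1434]), 'orientation': array([-6.000e-04,  2.410e-02,  9.997e-01, -2.000e-04]), 'wrist_force': array([-0.1657,  0.0367,  0.3614]), 'finger_gap': np.float64(0.0426)}
1177 0.09969848296424344 ((520.509765625, 222.85401916503906), (12.043888092041016, 52.24974060058594), 87.504638671875)
```

View pics/w5.png

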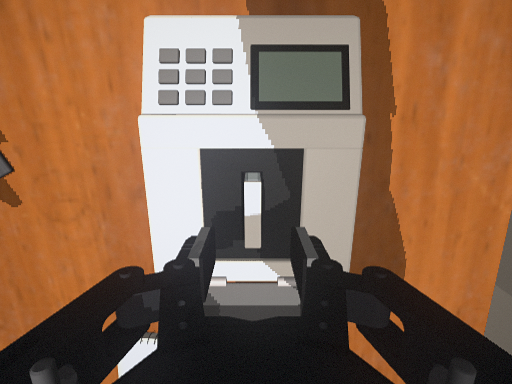

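The wrist view shows the cell lid at (253,210), centred between the fingers and aligned. I descend.

jog_arm(
  gripper=[0.5,0.5,0.5,0.5,0.5,0.5,0.5,0.5],
  offset=[
    [0,0,-2],
    [0,0,-4],
    [0,0,-5],
    [0,0,-5.5],
    [0,0,-5.9],
    [0,0,-5.9],
    [0,0,-5.9],
    [0,0,-5.9],
  ],
  twist=[0,0,0,0,0,0,0,0],
)

```text
clock: 9.5
tcp_pos: [0.5215, 0.2234, 0.085]
orientation: [0.0, 0.024, 1.0, 0.0]
wrist_force: [0.3, -1.2, -0.3]
finger_gap: 0.0426
grip_force: 0.0
```

jog_arm(
  gripper=[0.5,0.3,0.2,0.1,0,0,0,0],
  offset=[
    [0,0,-0.2],
    [0,0,-0.2],
    [0,0,-0.2],
    [0,0,-0.2],
    [0,0,-0.2],
    [0,0,-0.2],
    [0,0,-0.2],
    [0,0,-0.2],
  ],
  twist=[0,0,0,0,0,0,0,0],
  squeeze=40,
)

```text
clock: 10.5
tcp_pos: [0.5213, 0.2234, 0.0827]
orientation: [0.0, 0.024, 1.0, 0.0]
wrist_force: [0.0, 0.0, 1.2]
finger_gap: 0.0112
grip_force: 40.1
```

jog_arm(
  gripper=[0,0,0,0,0,0,0,0],
  offset=[
    [0,0,0.5],
    [0,0,1],
    [0,0,1.5],
    [0,0,2],
    [0,0,2.5],
    [0,0,3],
    [0,0,3.5],
    [0,0,4],
  ],
  twist=[0,0,0,0,0,0,0,0],
)

```text
clock: 11.5
tcp_pos: [0.5213, 0.2234, 0.123]
orientation: [-0.0, 0.024, 1.0, 0.0]
wrist_force: [-1.5, -0.3, -0.9]
finger_gap: 0.0118
grip_force: 39.9
```

jog_arm(
  gripper=[0,0,0,0,0,0,0,0],
  offset=[
    [0,0,3.5],
    [0,0,7.5],
    [0,0,11.5],
    [0,-2,14],
    [-0.5,-6,14],
    [-0.8,-10,14],
    [-1,-14,14],
    [-1.2,-18,14],
  ],
  twist=[0,0,0,-4,-10,-16,-22,-28],
)

```text
clock: 12.5
tcp_pos: [0.509, 0.0422, 0.2629]
orientation: [0.0, 0.267, 0.964, 0.0]
wrist_force: [1.0, -0.8, -0.2]
finger_gap: 0.0117
grip_force: 40.0
```

jog_arm(
  gripper=[0,0,0,0,0,0,0,0],
  offset=[
    [-0.1,-4,0],
    [-0.2,-8,0],
    [-0.3,-12,0],
    [-0.5,-16,0],
    [-0.7,-20,0],
    [-0.7,-22,0],
    [-0.7,-22.3,0],
    [-0.7,-22.3,0],
  ],
  twist=[-6,-12,-18,-24,-30,-34,-36.2,-36.2],
)

```text
clock: 13.5
tcp_pos: [0.5022, -0.1788, 0.2626]
orientation: [-0.0, 0.551, 0.834, 0.0]
wrist_force: [-0.7, 1.1, -0.2]
finger_gap: 0.0112
grip_force: 40.0
```

Run:
```python
from h import *
s=env.get_state(); print({k:np.round(s[k],4) for k in ('clock','tcp_pos','orientation','wrist_force','finger_gap','grip_force')})
t=s['tcp_pos']; o=s['orientation']; print('tool x deg',np.degrees(2*np.arctan2(o[2],o[1])))
a=np.radians(113.3);ex=np.array([np.cos(a),np.sin(a)]);ey=np.array([-ex[1],ex[0]])
ims=[]
for n in ['scene','top','wrist']:
    c=shot(n,n+'6');P=cloud(c);q=P[...,:2]-t[:2];u=q@ex;v=q@ey;z=P[...,2]-t[2]
    m=(np.abs(u)<.05)&(np.abs(v)<.03)&(z>-.06)&(z<.03); r=c['image'].min(2)>110
    for nm,k in (('all',m),('bright',m&r)):
        if k.sum()>9: print(n,nm,k.sum(),'u',np.round(1e3*np.percentile(u[k],[1,50,99]),1),'v',np.round(1e3*np.percentile(v[k],[1,50,99]),1),'z',np.round(1e3*np.percentile(z[k],[1,50,99]),1))
    ims.append(c['image'])
g=cv2.resize(ims[0][60:230,220:390],(400,400),interpolation=2)
h=cv2.resize(ims[1][150:290,230:370],(400,400),interpolation=2)
cv2.imwrite('pics/z6.png',np.hstack([g,h])[...,::-1])
```

```text
{'clock': np.float64(13.5), 'tcp_pos': array([ 0.5022, -0.1788,  0.2626]), 'orientation': array([-2.000e-04,  5.513e-01,  8.343e-01,  2.000e-04]), 'wrist_force': array([-0.7249,  1.0625, -0.1974]), 'finger_gap': np.float64(0.0112), 'grip_force': np.float64(39.955)}
tool x deg 113.09435018686978
scene all 194 u [-21.5  11.8  28.5] v [-17.8   0.9  19.1] z [-27.5  13.2  29.8]
scene bright 75 u [-21.9  21.9  28.6] v [-6.2 -0.8  6.2] z [-27.6   5.5  21.6]
wrist all 3825 u [-24.    9.   26.4] v [-17.4   1.1  19.2] z [-23.   17.   29.4]
wrist bright 2407 u [-24.4   6.8  26.4] v [-5.2  1.1  6.9] z [-23.5  17.   18.4]
```

View pics/z6.png

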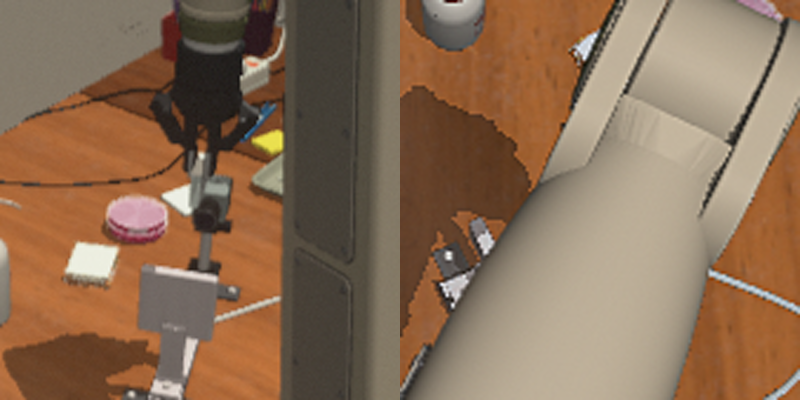

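The cell hangs upright in the fingers above the gap. Its lid is about 17.5 mm above the TCP, so the cell's middle is about 6.7 mm below it. I lower it straight down.

jog_arm(
  gripper=[0,0,0,0,0,0,0,0],
  offset=[
    [0,-0.2,-1],
    [0,-0.2,-3],
    [0,-0.2,-5],
    [0,-0.2,-7],
    [0,-0.2,-9],
    [0,-0.2,-10.5],
    [0,-0.2,-11.2],
    [0,-0.2,-11.6],
  ],
  twist=[0,0,0,0,0,0,0,0],
)

```text
clock: 14.65
tcp_pos: [0.5023, -0.1816, 0.1464]
orientation: [0.0, 0.552, 0.834, 0.0]
wrist_force: [-0.3, 0.2, -0.2]
finger_gap: 0.0115
grip_force: 40.0
```

jog_arm(
  gripper=[0,0,0,0,0,0,0,0],
  offset=[
    [0,0,0],
    [0,0,0],
    [0,0,0],
    [0,0,0],
    [0,0,0],
    [0,0,0],
    [0,0,0],
    [0,0,0],
  ],
  twist=[0,0,0,0,0,0,0,0],
)

```text
clock: 15.65
tcp_pos: [0.5022, -0.1816, 0.1466]
orientation: [0.0, 0.552, 0.834, 0.0]
wrist_force: [0.3, -0.2, -0.4]
finger_gap: 0.0114
grip_force: 40.0
```

Run:
```python
from h import *
s=env.get_state(); print({k:np.round(s[k],4) for k in ('clock','tcp_pos','orientation','wrist_force','finger_gap','grip_force','qvel')})
o=np.array([.502,-.180]);a=np.radians(113.3);ex=np.array([np.cos(a),np.sin(a)]);ey=np.array([-ex[1],ex[0]])
for n in ['scene','wrist']:
    c=shot(n,n+'7');P=cloud(c);q=P[...,:2]-o;u=q@ex;v=q@ey;z=P[...,2]
    def pr(nm,k):
        if k.sum()>9: print(n,nm,k.sum(),'u',np.round(1e3*np.percentile(u[k],[1,50,99]),1),'v',np.round(1e3*np.percentile(v[k],[1,50,99]),1),'z',np.round(1e3*np.percentile(z[k],[1,50,99]),1))
    r=c['image'].min(2)>110
    m=(np.abs(u)<.04)&(np.abs(v)<.012)&(z>.1)&(z<.18)
    pr('cell',m&r)
    k=m&r&(z>.159)&(z<.169); pr('lid',k); print(cv2.minAreaRect((P[k][:,:2]*1e3).astype(np.float32)) if k.sum()>9 else '')
    pr('panel',(np.abs(v)<.06)&(u>.07)&(u<.12)&(z>.12)); pr('lens',(np.abs(v)<.02)&(u<-.07)&(u>-.11)&(z>.11)&(z<.17))
im=[cv2.resize(load('scene7')['image'][90:250,240:370],(400,492),interpolation=2), cv2.resize(load('wrist7')['image'],(400,300))]
im[1]=np.vstack([im[1],np.zeros((192,400,3),np.uint8)]); cv2.imwrite('pics/z7.png',np.hstack(im)[...,::-1])
```

```text
{'clock': np.float64(15.65), 'tcp_pos': array([ 0.5022, -0.1816,  0.1466]), 'orientation': array([0.    , 0.5516, 0.8341, 0.    ]), 'wrist_force': array([ 0.3174, -0.2175, -0.4394]), 'finger_gap': np.float64(0.0114), 'grip_force': np.float64(39.9576), 'qvel': array([ 0.0009, -0.0016, -0.0015, -0.0006, -0.0002,  0.0009])}
scene cell 39 u [-28.8  13.2  25.9] v [-4.7  0.3  5.6] z [141.3 164.9 169.3]
scene lid 32 u [-28.9   7.9  25.9] v [-4.8  0.1  5.6] z [162.1 165.1 168. ]
((503.0513000488281, -180.92279052734375), (10.264947891235352, 55.25971984863281), 26.025066375732422)
scene panel 1172 u [ 71.  100.3 118.4] v [-43.7  11.1  45.8] z [121.5 182.3 658.1]
scene lens 33 u [-107.9  -93.7  -86.7] v [-17.6 -10.5  14.1] z [125.7 145.4 154.8]
wrist cell 2422 u [-26.3   5.3  24.5] v [-4.5  1.7  7.7] z [122.1 163.5 165. ]
wrist lid 2114 u [-26.5   1.3  24.1] v [-4.4  1.5  7.3] z [160.  163.6 165. ]
((501.0984802246094, -181.8564453125), (12.414297103881836, 52.615535736083984), 23.08684730529785)
wrist panel 16436 u [ 88.2  92.8 102.3] v [-42.1   1.3  44.7] z [125.  184.7 186.8]
```

View pics/z7.png

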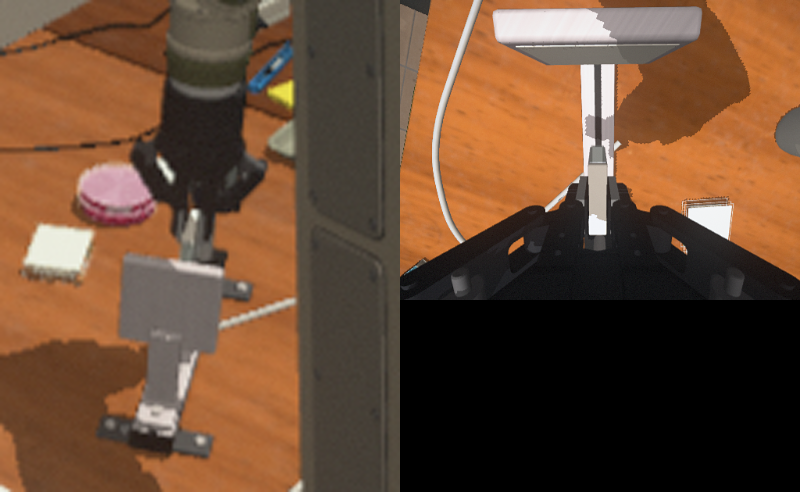

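The cell hangs midway, in line with the panel: 89.7 mm from the face, 0.2 mm off sideways, middle at 139.6 mm, and it is at rest. I hand in.

```bash
python3 -c "
from workcell import env
print(env.hand_in())"
```

```text
the job is handed in; nothing more can be done
None
```

I swung the hood up to its stop and drew the cell straight up, gripped only by its frosted sides. It is now held still and upright midway between the lens and the light panel, within about 2 mm by camera measurement. The job is handed in, but no verdict was shown.

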